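# Pin the hasp of the instrument transport box with its spring clip

## Robot

A 7-joint arm with a two-finger parallel gripper is mounted at the origin on a cart in front of the work surface, level with it; the furniture and walls round the work are solid. World frame = base frame: x ahead of the robot, y to its left, z up, the work surface at z = 0. Lengths are in m, angles in rad, forces in N, time in s.
With the tool pointing down it reaches from about 0.425 to 0.925 m from the base axis. Payload 6.8 kg.
Tool frame: the origin (TCP) lies on the centre line of the jaws, within the pads' length; the fingertips stand 25 mm ahead of it and the grasp point (between the pads) lies 6 mm ahead of it; z points along the fingers, y is the line along which they close (so a half turn about z gives the same grasp; the last joint's range is limited). The gripper opens to 85 mm and grips with 20 to 120 N. Pads are 22 mm wide; open, the fingers measure 114 mm over their backs; the gripper's body (76 mm by 85 mm) begins 54 mm behind the grasp point. The pads swing forward as they close: fully open they stand 13 mm farther back than shut.
Start: joints at [-1.318, 0.477, 0.022, 1.555, -0.011, 1.109, -0.083], TCP at [0.238, 0.632, 0.256] pointing down, gripper open.
Joint ranges: [-2.96, 2.96], [-0.34, 2.1], [-1.41, 1.46], [0.24, 2.44], [-1.37, 4.51], [0.17, 1.92], [-2.96, 2.96]. Speed limits (rad/s): [2.39, 2.39, 3.14, 3.14, 3.14, 3.14, 3.14].

## Interface

Orientations are given as a rotation vector (axis times angle).
In Python, from bench import telemetry, grab_frame, job gives the robot as it stands.
- The arm moves only by the tool apply_moves, never from a script. Its argument "rows" is a list of rows, each a list of 2 entries, a list of its own where there are three numbers: the shift along the tool's x, y, z each as a share of 250 mm, from -1 to 1, then the turn, a rotation vector about the tool's x, y, z each as a share of pi rad, from -1 to 1. A call has 1 to 10 rows; each row is the pose to reach, as a shift and turn from the pose commanded when the call began, along the tool's axes at that moment, turning the shorter way round; what a row does not reach only later rows make up. A row lasts 1/8 s, in which the tool goes at most 62.5 mm and 10.7 degrees, less where a joint would pass 70% of its speed; a pose out of reach is approached as far as the arm can. A call with a number of a shift or a turn outside -1 to 1 is refused whole. A call with a gripper value outside its range is refused whole. "jaw" is the gripper's target within -1 to 1 (fully open at 1, half-way at 0, shut at -1), set as the call begins (left out, the last holds). The fingers move at their own pace and stop on an object; "newtons" is the grip in N (left out, the last holds). Time passes only in rows, so rows that repeat a pose let the fingers close. It gives the time, the measured TCP pose, the force, the opening and the grip force at its end, in the units of the state.
- telemetry.get_obs(): the state, without advancing time (a new reading comes with each control period).
- grab_frame(name): name is "scene" or "top" or "wrist"; returns a dict with "frame" (420x560x3 uint8, red, green, blue), "vertical_fov" (degrees; the focal length in pixels is half the picture's height over the tangent of half this angle, whatever the lens; pixels are square), "cx", "cy" (the principal point, pixels), "origin" and "attitude" of the camera in the world. Camera axes: x right, y up, looking along -z (the intrinsics and any distortion apply to the point x, -y, -z); pixel columns grow to the right and rows downward; lengths in m; the calibration is good to about 2 mm. A picture is of the moment at which its call begins. There is no depth.
- job.hand_in(): hands the job in; it is judged then, once.
The state is a dict: "clock": time; "joints": joint angles; "qvel": joint speeds; "tau": joint torques, N m; "tcp_pos": TCP position; "orientation": TCP orientation; "contact_force": force on the tool from outside, world axes, zero at the start; "moment": the same for the moment, N m; "grip_width": finger opening in m; "gripper_force": force on a finger pad.
Only numpy, scipy, OpenCV 4.12 (cv2) and the standard library are available. Lean on these libraries where they do the work, as an engineer would, in place of code of your own. Each camera call takes 0.05 s, during which the arm holds its last target. There are 200 camera calls.

## Task

The metal transport box with the used instruments is about to be carried to the sterilising room, so secure its lid: swing the raised hasp strap down flat over the upright stud on the front bracket, then take the spring clip that lies on the worktop and, from the front of the box, push its straight leg through the stud's cross hole until the bow has snapped over the stud, and let go. The stud is clamped at any place along its short track, so find the hole by eye or by feel; push gently (about 6 N is enough, forcing it would bend the clip) and leave the other things where they are.

Things in the scene. Friction and masses are not known exactly. Their poses are not given: they have to be found in the camera images.
- transport_box: Closed bright metal box, 130 mm deep (x), 190 wide (y), 65 high, fixed; origin at the centre of its underside, z up, front looks along -x, to the robot. A bracket 62 mm deep, 104 wide stands out from the front, top at z = 48 mm; across it (along y) runs a low track at x = -99 mm, top at z = 53.5, in which an upright stud stands. Contact forces between clip and box, stud or hasp must not add up to 30 N.
- track_mid (a point): Middle of the stud's track at hole height: (-99, 0, 67) mm in the box frame, axes as the box. Stud: upright, 15 mm thick, top at z = 77, cross hole along the box's x, 6 mm wide and high, edges barely eased. The stud is clamped somewhere along the track: the hole's centre lies on this point's y axis, up to 14 mm to either side, and is not measured.
- hasp (a joint): Hasp strap angle, rad: 0 = shut, level, stud standing through its slot; grows as it swings up. Stiff hinge (0.05 N m, stays put) along the box's y at x = -72.5, z = 57.5 mm. Strap 86 mm wide (y, centred), 3 thick, reaches 58 mm from the hinge. Slot 45 wide, 19 to 45 from the hinge, leaving solid rails 22.5 to 43 mm either side of the middle. Shut, its upper face is at z = 59 mm.
- clip_grip (a point): Centre of the spring clip's grey grip, a rounded block 28 mm long (x), 24 wide (y), 12 thick (z); clip about 25 g. It lies flat on the worktop, this point 6 mm up. x points along the straight leg; y to the side of the wavy bow. Leg and bow: 4 mm polished wire in the grip's mid plane. Snapped on, this point is 36 mm in front of the stud's axis, the grip up to 2 mm above the shut hasp.
- leg_tip (a point): Tip of the clip's straight leg, 73 mm from the grip's centre; axes as clip_grip. The leg runs along x from the middle of the grip's front face (14 mm from the grip's centre); its last 5 mm are only 3 mm thick. Snapped on, the tip is 37 mm behind the stud's axis.
- bow (a joint): Opening of the clip's bow about its root in the grip, rad: 0 at rest, closed by a 2 N m/rad spring. From the grip's centre along x: flared end at 56 mm, throat at 44 to 46, hollow seat for the stud at 36. The stud forces it open to about 0.14 with 5 to 7 N of push (it then clamps the stud, contact forces adding up to about 20 N) and it snaps back to about 0.05; pushed 3 mm beyond the seat it clamps with over 30 N.
- clip: The spring clip: origin under the centre of its grip (6 mm below clip_grip), axes as clip_grip.
- capsule_mixer: Tall beige machine standing fixed between the box and the clip: origin at the centre of its foot, about 280 by 240 mm there, turned some 40 degrees to the worktop's edge, 336 mm high; a bystander to keep arm and gripper clear of.
- dropper_centre (a point): Half-way up a brown dropper bottle, 34 mm in diameter, 109 high, standing loose: a bystander.
- syringe_centre (a point): Middle of a white gel syringe, 14 mm thick, 117 long, lying loose: a bystander.
- mirror_centre (a point): Middle of a mouth mirror with steel handle, 114 mm long, lying loose: a bystander.

How it is judged:
By the outcome, as a careful person would: the job done as asked, in the order asked, and still so for the second after the job is handed in, with the robot touching nothing.
It also fails if it takes over 67 s, if anything falls off the work surface, if the arm or the gripper's body presses on something with over 40 N, if the wrist force passes 120 N, or if a joint passes its speed limit or range.

## Working session

There is one attempt and no reset: what is moved stays moved. The work goes in short steps, Python scripts to look and compute and a tool call to move; the robot and the scene stay as the last step left them, time stands still between calls to the robot, and variables do not carry over. Pictures are saved under pics/ and viewed, at most 10 in all, crops included, and the job is handed in when it is done.

Besides the shell and the picture viewer there is one more tool, called after "Call:" as a command line: name --argument value ..., lists and objects as JSON in quotes. apply_moves: Moves the arm, as the interface text tells. Its arguments: {"type":"object","properties":{"rows":{"type":"array"},"jaw":{"type":"number"},"newtons":{"type":"number"}},"required":["rows"]}

```bash
ls; mkdir -p pics
python3 - <<'E'
from bench import telemetry, grab_frame
import cv2, pickle
o=telemetry.get_obs(); print(o)
for n in ["scene","top","wrist"]:
    f=grab_frame(n); pickle.dump(f,open(f'pics/{n}0.pkl','wb'))
    cv2.imwrite(f'pics/{n}0.png',cv2.cvtColor(f['frame'],cv2.COLOR_RGB2BGR))
    print(n,{k:v for k,v in f.items() if k!='frame'})
E
```

```text
pics
{'clock': 0.0, 'joints': array([-1.31809986,  0.477782  ,  0.02233401,  1.55647039, -0.01151605,
        1.10928741, -0.08311807]), 'qvel': array([-1.41788722e-03, -4.69219477e-04, -2.18443888e-03,  3.38401854e-04,
       -4.57656259e-05, -1.00184802e-03,  1.00676873e-03]), 'tau': array([ 3.14358749e-04, -5.96452045e+01,  1.60806801e+00, -2.81194353e+01,
        1.25037198e-02,  9.45434149e-03, -3.76657809e-06]), 'tcp_pos': array([0.23809698, 0.6310217 , 0.2553297 ]), 'orientation': array([-5.63629021e-01, -3.09040474e+00,  2.83847382e-03]), 'contact_force': array([ 0.27456441,  0.16939152, -0.44747008]), 'moment': array([-0.05090678, -0.00013821,  0.05808813]), 'gripper_force': 0.0, 'grip_width': 0.08509410809786118}
scene {'vertical_fov': 47.661927517839146, 'cx': 279.11169524562376, 'cy': 209.56031756588072, 'origin': array([-0.36147459,  0.97050267,  0.81572794]), 'attitude': array([ 0.4878657, -1.2134752, -2.0872286])}
top {'vertical_fov': 44.518247660534, 'cx': 285.65213047196335, 'cy': 210.6516306711216, 'origin': array([0.44813452, 0.0297611 , 1.33822119]), 'attitude': array([ 0.04455698, -0.06743237, -1.58260197])}
wrist {'vertical_fov': 59.23062369801122, 'cx': 279.91147780067126, 'cy': 212.95167608541152, 'origin': array([0.16303973, 0.65918111, 0.3728879 ]), 'attitude': array([-0.28083626, -0.19185709,  1.19815769])}
```

View pics/scene0.png

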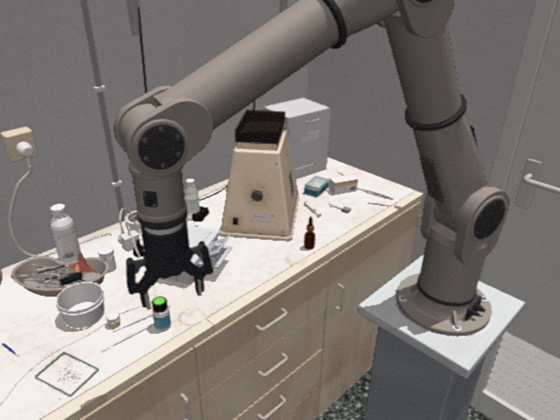

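View pics/top0.png

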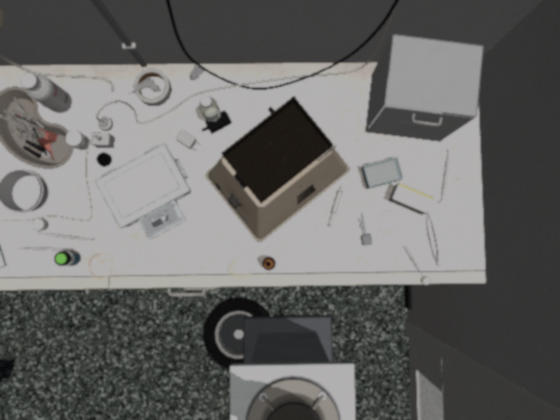

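The top view shows the box at about (145,187) with the bracket and hasp at (163,220). The mixer is at (278,165), the dropper at (268,263), and what is probably the clip at (366,230). I'll zoom in on both.

Run:
```python
import cv2, numpy as np
t=cv2.imread('pics/top0.png'); s=cv2.imread('pics/scene0.png'); w=cv2.imread('pics/wrist0.png')
z=lambda im,x,y,ww,hh,W,H: cv2.resize(im[y:y+hh,x:x+ww],(W,H),interpolation=cv2.INTER_CUBIC)
a=z(t,90,140,110,82+20,400,371-0)[:300]; a=z(t,90,140,120,105,343,300)
b=z(t,320,170,130,120,325,300)
c=z(s,290,160,120,80,400,267); 
out=np.zeros((600,800,3),np.uint8)
out[:300,:343]=a; out[:300,350:675]=b; out[310:577,:400]=c; out[300:600,400:800]=cv2.resize(w,(400,300))
cv2.imwrite('pics/m1.png',out)
```

```text
(no output)
```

View pics/m1.png

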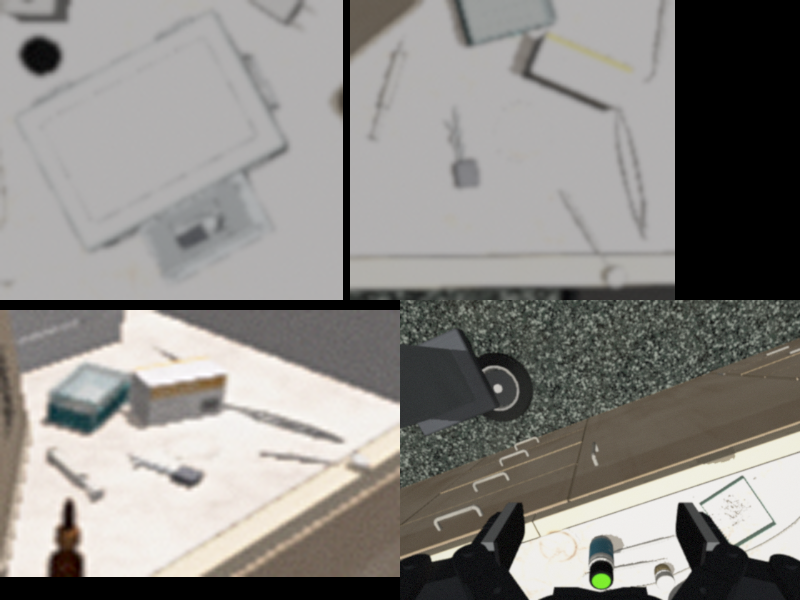

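The crops show these positions:
- **Box lid:** corners in the crop at (17,118), (213,12), (287,148) and (92,250).
- **Hasp:** at about (205,225).
- **Clip:** grip at (465,172), with the leg and bow pointing up in the image.
- **Syringe:** near (385,90).

Next I'll cast rays.

```bash
cat > h.py <<'E'
import numpy as np, cv2, pickle
from scipy.spatial.transform import Rotation as R
def foc(f): return f['frame'].shape[0]/2/np.tan(np.radians(f['vertical_fov']/2))
def ray(f,px):
    px=np.atleast_2d(px).astype(float); F=foc(f)
    d=np.c_[(px[:,0]-f['cx'])/F,-(px[:,1]-f['cy'])/F,-np.ones(len(px))]
    return R.from_rotvec(f['attitude']).apply(d)
def cast(f,px,z):
    d=ray(f,px); o=f['origin']; return o+d*((z-o[2])/d[:,2])[:,None]
def proj(f,P):
    p=R.from_rotvec(f['attitude']).inv().apply(np.atleast_2d(P)-f['origin']); F=foc(f)
    return np.c_[f['cx']+F*p[:,0]/-p[:,2], f['cy']-F*p[:,1]/-p[:,2]]
def save(f,n): cv2.imwrite(n,cv2.cvtColor(f['frame'],cv2.COLOR_RGB2BGR))
def move(T,orient,target,rot=None):
    "target pos / rotation (Rotation) -> shares in tool axes"
    r=R.from_rotvec(orient); s=r.inv().apply(np.array(target)-T)/.25
    t=(r.inv()*rot).as_rotvec()/np.pi if rot is not None else np.zeros(3)
    return np.round(s,4),np.round(t,4)
E
python3 - <<'E'
from h import *
t=pickle.load(open('pics/top0.pkl','rb'));s=pickle.load(open('pics/scene0.pkl','rb'))
c=np.array([(17,118),(213,12),(287,148),(92,250)])/2.858+[90,140]
P=cast(t,c,.065);print('lid',P.round(4))
print('sides',[np.linalg.norm(P[i]-P[(i+1)%4]).round(4) for i in range(4)])
for i in range(4): d=P[(i+1)%4]-P[i]; print(np.degrees(np.arctan2(d[1],d[0])).round(1))
print('centre',P.mean(0))
# clip mask
im=t['frame'].astype(int); g=im.sum(2)/3
sub=g[205:255,350:385]; bg=np.median(sub); m=(sub<bg-35)
n,l,st,ce=cv2.connectedComponentsWithStats(m.astype(np.uint8))
print(bg,[(st[i].tolist(),(ce[i]+[350,205]).round(1).tolist()) for i in range(1,n) if st[i,4]>5])
print('\n'.join(' '.join('%3d'%v for v in r) for r in sub[3:45:1,5:30].astype(int)))
E
```

```text
lid [[0.6176 0.4812 0.065 ]
 [0.7092 0.3116 0.065 ]
 [0.5887 0.247  0.065 ]
 [0.502  0.4152 0.065 ]]
sides [np.float64(0.1927), np.float64(0.1367), np.float64(0.1892), np.float64(0.1332)]
-61.6
-151.8
117.3
29.7
centre [0.60438584 0.36373916 0.065     ]
176.33333333333334 [([11, 28, 10, 12, 103], [365.4, 238.7])]
175 176 176 176 176 176 177 177 177 176 176 176 176 176 176 176 176 176 176 176 176 176 176 176 176
176 176 177 176 176 176 176 176 176 176 176 176 176 176 177 175 176 176 177 176 176 176 176 176 176
177 176 177 176 176 176 176 176 176 176 177 177 176 176 176 175 176 176 176 176 176 175 176 176 176
176 176 176 176 175 176 173 173 175 176 176 176 177 176 177 176 176 176 176 176 176 177 176 177 177
176 176 177 176 176 172 167 168 173 175 176 176 176 177 176 176 176 176 177 176 176 176 177 176 176
176 176 176 176 175 169 160 163 172 175 176 176 177 177 177 176 176 176 177 176 176 176 176 176 176
176 177 177 176 175 167 156 161 170 175 176 176 177 176 176 176 176 176 176 176 176 176 177 176 176
177 176 176 176 175 166 152 156 166 171 176 176 177 176 176 176 176 176 176 176 176 1
[... 2714 characters left out ...]

176 177 177 176 175 166 143 115 111 124 129 131 133 132 130 134 149 166 174 176 176 176 176 176 176
177 176 176 176 175 170 153 132 124 130 136 140 142 144 143 147 159 171 175 176 176 177 177 176 177
177 177 176 177 176 173 166 157 150 151 157 160 163 163 163 165 170 175 176 176 176 176 177 176 176
176 176 177 176 176 175 174 172 168 168 171 173 174 173 174 174 175 176 177 176 176 176 176 176 176
176 176 176 176 177 176 176 175 175 174 175 176 176 176 176 176 176 177 176 177 176 177 176 176 176
176 176 177 176 177 176 177 176 176 176 177 177 176 176 176 176 176 176 176 176 177 176 176 176 176
177 176 176 176 177 176 176 176 176 176 176 176 176 176 176 176 176 177 176 177 176 176 176 176 177
```

Run:
```python
from h import *
t=pickle.load(open('pics/top0.pkl','rb'));s=pickle.load(open('pics/scene0.pkl','rb'))
G=cast(t,[365.6,239.2],.009)[0]; L=cast(t,[361.5,211.3],.006)[0]
print('grip',G,'tip',L,np.linalg.norm(G[:2]-L[:2]),np.degrees(np.arctan2(*(L-G)[1::-1])))
# mask of grip + leg pixels
g=t['frame'].astype(float).mean(2); m=(g<140).astype(np.uint8); m[:231]=0;m[245:]=0;m[:,:359]=0;m[:,374:]=0
c=max(cv2.findContours(m,cv2.RETR_EXTERNAL,cv2.CHAIN_APPROX_NONE)[0],key=len); print(cv2.minAreaRect(c))
yaw=np.radians(28.4); B=R.from_euler('z',yaw); C=np.array([.6044,.3637,0])
w=lambda *p:(C+B.apply(np.array(p)/1e3))
for n,p in dict(track=(-99,0,67),grip=(-135,0,67),brk=(-127,-52,48),brk2=(-127,52,48)).items(): print(n,w(*p).round(4),proj(t,w(*p)).round(1),proj(s,w(*p)).round(1))
for th in (0,.5,1,1.3,1.57,1.8):
  print(th,[proj(t,w(-72.5-58*np.cos(th),y,57.5+58*np.sin(th))).round(1)[0].tolist() for y in(-43,43)])
F=cast(t,[[207,178],[262,241],[349,166],[293,99]],0);print('mixer',F.round(3)); print('dropper',cast(t,[268,263],.1))
cv2.imwrite('pics/m2.png',np.hstack([cv2.resize(cv2.cvtColor(t['frame'],cv2.COLOR_RGB2BGR)[195:245,130:195],(780,600),interpolation=cv2.INTER_CUBIC)]))
```

```text
grip [ 0.46607736 -0.19652935  0.009     ] tip [ 0.53891591 -0.18807899  0.006     ] 0.07332709442354408 6.617584268851728
((365.5, 238.5), (11.0, 9.0), 90.0)
track [0.5173 0.3166 0.067 ] [[162.  220.7]] [[217.6 248.5]]
grip [0.4856 0.2995 0.067 ] [[169.  233.5]] [[229.8 250.7]]
brk [0.5174 0.2576 0.048 ] [[187.4 220.8]] [[234.2 245.7]]
brk2 [0.468 0.349 0.048] [[150.7 241. ]] [[220.1 266.7]]
0 [[184.2, 223.6], [153.6, 240.4]]
0.5 [[180.7, 220.5], [149.4, 237.7]]
1 [[175.1, 213.0], [143.4, 230.4]]
1.3 [[171.4, 207.0], [139.5, 224.5]]
1.57 [[168.1, 201.3], [136.2, 218.8]]
1.8 [[165.6, 196.5], [133.7, 214.0]]
mixer [[ 0.632  0.215  0.   ]
 [ 0.465  0.072  0.   ]
 [ 0.659 -0.159  0.   ]
 [ 0.841 -0.014  0.   ]]
dropper [[0.41081544 0.05520484 0.1       ]]
```

View pics/m2.png

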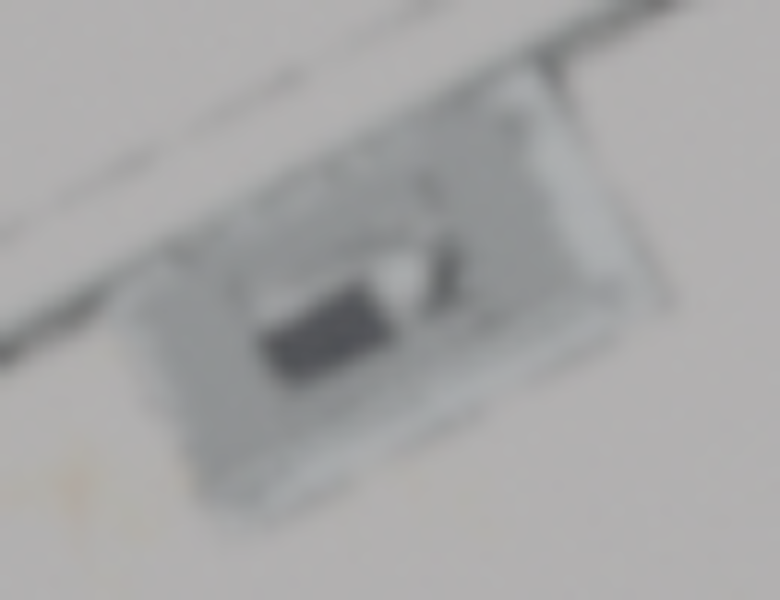

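```bash
cat >> h.py <<'E'
YB=np.radians(28.4); B=R.from_euler('z',YB); C=np.array([.6044,.3637,0])
def bw(*p): return C+B.apply(np.array(p)/1e3)
def wb(P): return B.inv().apply(np.array(P)-C)*1e3
def down(yaw): # tool z down, tool y along world yaw+90deg*sign ; returns tool x at 'yaw'
    x=np.array([np.cos(yaw),np.sin(yaw),0]); z=np.array([0,0,-1.]); return R.from_matrix(np.c_[x,np.cross(z,x),z])
E
python3 - <<'E'
from h import *
from bench import telemetry
o=telemetry.get_obs()
t=pickle.load(open('pics/top0.pkl','rb'));w=pickle.load(open('pics/wrist0.pkl','rb'))
px=np.array([[400,285],[370,280],[430,290],[260,345],[460,265]])/12+[130,195]
print('stud',wb(cast(t,px,.077)).round(1)); 
r=R.from_rotvec(o['orientation']); print(r.as_matrix().round(3)); print('cam in tool',r.inv().apply(w['origin']-o['tcp_pos']).round(4), 'look',r.inv().apply(R.from_rotvec(w['attitude']).apply([0,0,-1])).round(3))
for k in (0,180):
  D=down(YB+np.radians(k)); print(k,move(o['tcp_pos'],o['orientation'],bw(-115,33,140),D))
E
```

```text
stud [[ -97.8   -6.8   77. ]
 [ -93.9   -1.9   77. ]
 [-101.6  -11.7   77. ]
 [ -94.7   23.9   77. ]
 [-100.1  -19.4   77. ]]
[[-0.936  0.353 -0.   ]
 [ 0.353  0.936 -0.001]
 [-0.    -0.001 -1.   ]]
cam in tool [ 0.0802 -0.0004 -0.1174] look [-0.314 -0.001  0.949]
0 (array([-1.3471, -0.7441,  0.4634]), array([-2.000e-04,  5.000e-04,  7.274e-01]))
180 (array([-1.3471, -0.7441,  0.4634]), array([-4.000e-04, -2.000e-04, -2.726e-01]))
```

Call:
apply_moves --rows '[[[-0.22,-0.12,0],[0,0,-0.055]],[[-0.45,-0.25,0],[0,0,-0.11]],[[-0.68,-0.38,0],[0,0,-0.165]],[[-0.9,-0.5,0.05],[0,0,-0.22]],[[-1.0,-0.6,0.15],[0,0,-0.2726]],[[-1.0,-0.7441,0.25],[0,0,-0.2726]],[[-1.0,-0.7441,0.25],[0,0,-0.2726]]]' --jaw -1

```text
clock: 1.02
tcp_pos: [0.4054, 0.3647, 0.1914]
orientation: [0.764, -3.042, 0.007]
contact_force: [-0.3, 0.8, 1.0]
grip_width: -0.0003
gripper_force: 0.0
```

Run:
```python
from h import *
from bench import telemetry, grab_frame
o=telemetry.get_obs(); print(o['clock'],o['tcp_pos'],o['orientation'],o['contact_force'],o['joints'])
print(move(o['tcp_pos'],o['orientation'],bw(-115,33,130),down(YB+np.pi)))
w=grab_frame('wrist'); pickle.dump(w,open('pics/w1.pkl','wb')); save(w,'pics/w1.png')
```

```text
1.025 [0.40535782 0.36474804 0.19136729] [ 0.76394396 -3.04189717  0.00679688] [-0.31441451  0.80197175  0.95687134] [-0.78545382  0.34477489 -0.076104    1.92279604  0.03400615  0.881996
  1.18400965]
(array([-0.2407, -0.2488,  0.2447]), array([-0.0009, -0.002 , -0.0011]))
```

View pics/w1.png

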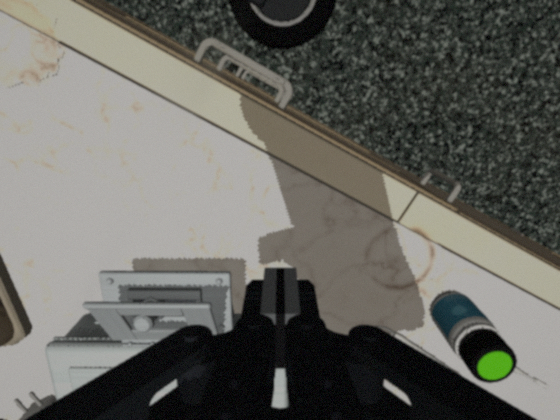

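The wrist view shows:
- **Bracket:** front edge from about (100,272) to (228,268).
- **Strap:** raised, with its tip edge from about (85,306) to (213,306).
- **Stud:** at about (143,322), seen through the slot.

I'll use these to check the box pose and the strap angle.

Run:
```python
from h import *
w=pickle.load(open('pics/w1.pkl','rb'))
print(wb(cast(w,[[100,272],[228,268]],.048)).round(1))
print('stud',wb(cast(w,[[143,322]],.077)).round(1))
for th in (0.4,.6,.8,1,1.2,1.4): print(th,proj(w,[bw(-72.5-58*np.cos(th),y,57.5+58*np.sin(th)) for y in (-43,43)]).round(0).tolist())
im=cv2.cvtColor(w['frame'],cv2.COLOR_RGB2BGR)[250:370,40:240]; cv2.imwrite('pics/m3.png',cv2.resize(im,(800,480),interpolation=cv2.INTER_CUBIC))
```

```text
[[-121.5  -47.2   48. ]
 [-124.7   53.6   48. ]]
stud [[-95.6  -6.1  77. ]]
0.4 [[84.0, 287.0], [207.0, 287.0]]
0.6 [[77.0, 302.0], [204.0, 302.0]]
0.8 [[72.0, 319.0], [202.0, 319.0]]
1 [[69.0, 338.0], [201.0, 338.0]]
1.2 [[67.0, 356.0], [200.0, 356.0]]
1.4 [[68.0, 374.0], [201.0, 374.0]]
```

View pics/m3.png

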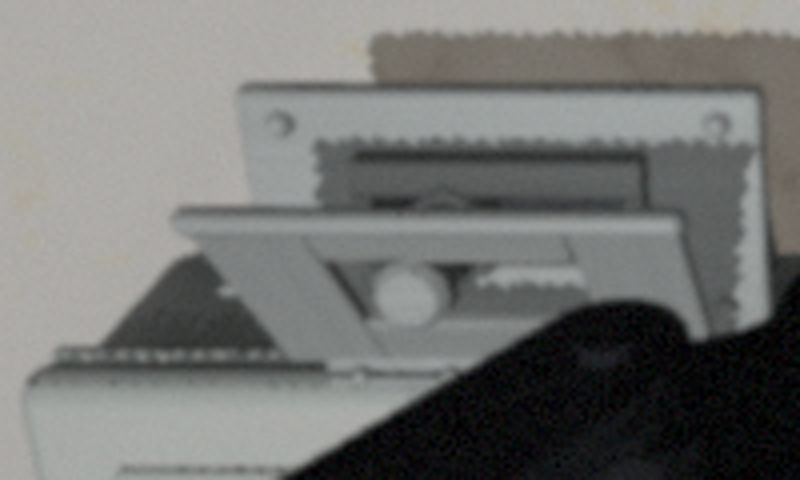

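Call:
apply_moves --rows '[[[-0.18,-0.17,0.0],[0,0,0]],[[-0.2527,-0.2368,0.15],[0,0,0]],[[-0.2527,-0.2368,0.24],[0,0,0]],[[-0.2527,-0.2368,0.28],[0,0,0]],[[-0.2527,-0.2368,0.32],[0,0,0]],[[-0.2527,-0.2368,0.36],[0,0,0]],[[-0.2527,-0.2368,0.39],[0,0,0]],[[-0.2527,-0.2368,0.41],[0,0,0]],[[-0.2527,-0.2368,0.423],[0,0,0]],[[-0.2527,-0.2368,0.43],[0,0,0]]]'

```text
clock: 2.33
tcp_pos: [0.4902, 0.3472, 0.0862]
orientation: [0.77, -3.046, -0.0]
contact_force: [-0.4, -0.0, 0.4]
grip_width: -0.0001
gripper_force: 0.4
```

Call:
apply_moves --rows '[[[0,0,0],[0,0,0]],[[0,0,0.006],[0,0,0]],[[0,0,0.01],[0,0,0]],[[0,0,0.01],[0,0,0]]]'

```text
clock: 2.82
tcp_pos: [0.4905, 0.3472, 0.0841]
orientation: [-0.77, 3.045, 0.0]
contact_force: [-1.5, -1.1, 2.9]
grip_width: -0.0002
gripper_force: 1.6
```

Call:
apply_moves --rows '[[[0,0,0.008],[0,0,0]],[[0,0,0.016],[0,0,0]],[[0,0,0.016],[0,0,0]]]'

```text
clock: 3.2
tcp_pos: [0.4905, 0.3475, 0.0833]
orientation: [-0.77, 3.045, 0.001]
contact_force: [-9.4, -7.7, 31.8]
grip_width: 0.0004
gripper_force: 16.0
```

Call:
apply_moves --rows '[[[0,0,-0.12],[0,0,0]],[[0,0,-0.36],[0,0,0]],[[0,0,-0.6],[0,0,0.059]],[[0,0,-0.8],[0,0,0.118]],[[0,0,-1.0],[0,0,0.177]],[[0,0,-1.0],[0,0,0.236]],[[0,0,-1.0],[0,0,0.295]],[[0,0,-1.0],[0,0,0.354]],[[0,0,-1.0],[0,0,0.413]],[[0,0,-1.0],[0,0,0.472]]]' --jaw 1

```text
clock: 4.45
tcp_pos: [0.4901, 0.3471, 0.3295]
orientation: [-1.497, -2.762, 0.0]
contact_force: [0.8, -0.6, 0.7]
grip_width: 0.0851
gripper_force: 0.0
```

Run:
```python
from h import *
from bench import telemetry
o=telemetry.get_obs(); print(o['clock'],o['tcp_pos'],o['joints'],o['contact_force'])
a=np.radians(6.6)
print(move(o['tcp_pos'],o['orientation'],[.466,-.197,.43],down(a)))
print(move(o['tcp_pos'],o['orientation'],[.45,.08,.43],down(a)))
```

```text
4.45 [0.49010536 0.34714493 0.32948681] [-0.89891043  0.29622201  0.22741619  1.66395949 -0.07092273  1.18981572
 -0.07710693] [ 0.83027179 -0.5574477   0.67437893]
(array([-1.7709, -1.2693, -0.4015]), array([-0.000e+00,  1.000e-04,  6.472e-01]))
(array([-0.8077, -0.7179, -0.4018]), array([-0.000e+00,  1.000e-04,  6.472e-01]))
```

Call:
apply_moves --rows '[[[0,0,-0.2],[0,0,0.059]],[[-0.05,-0.04,-0.4],[0,0,0.118]],[[-0.2,-0.18,-0.4018],[0,0,0.177]],[[-0.36,-0.32,-0.4018],[0,0,0.236]],[[-0.52,-0.46,-0.4018],[0,0,0.295]],[[-0.66,-0.59,-0.4018],[0,0,0.354]],[[-0.8077,-0.7179,-0.4018],[0,0,0.413]],[[-0.9,-0.78,-0.4018],[0,0,0.472]],[[-1.0,-0.85,-0.4018],[0,0,0.531]],[[-1.0,-0.85,-0.4018],[0,0,0.59]]]'

```text
clock: 5.7
tcp_pos: [0.4504, 0.0187, 0.4304]
orientation: [-3.108, -0.454, -0.001]
contact_force: [0.1, 1.0, -0.3]
grip_width: 0.0858
gripper_force: 0.0
```

Run:
```python
from h import *
from bench import telemetry
o=telemetry.get_obs(); print(o['clock'],o['tcp_pos'],o['joints'],o['contact_force'])
a=np.radians(6.6)
print(move(o['tcp_pos'],o['orientation'],[.446,-.199,.28],down(a)))
```

```text
5.7 [0.45042225 0.01872434 0.43035117] [-0.73165671 -0.0723702   0.52586021  1.83371467  0.03664469  1.36999768
 -1.49484479] [ 0.13484061  1.02159332 -0.2681169 ]
(array([-0.2665,  0.8296,  0.6009]), array([-0.0001, -0.0002,  0.0557]))
```

Call:
apply_moves --rows '[[[-0.04,0.22,0],[0,0,0.03]],[[-0.1,0.45,0.0],[0,0,0.0557]],[[-0.18,0.65,0.15],[0,0,0.0557]],[[-0.2665,0.8296,0.36],[0,0,0.0557]],[[-0.2665,0.8296,0.6],[0,0,0.0557]],[[-0.2665,0.8296,0.6],[0,0,0.0557]],[[-0.2665,0.8296,0.6],[0,0,0.0557]]]'

```text
clock: 6.58
tcp_pos: [0.4492, -0.196, 0.2812]
orientation: [3.135, 0.199, 0.0]
contact_force: [1.2, 0.7, 0.6]
grip_width: 0.0855
gripper_force: 0.0
```

Run:
```python
from h import *
from bench import telemetry,grab_frame
w=grab_frame('wrist');o=telemetry.get_obs(); print(o['clock'],o['tcp_pos'],o['joints'],abs(o['qvel']).max())
pickle.dump((w,o),open('pics/w2.pkl','wb')); print(proj(w,[[.466,-.197,.006],[.539,-.188,.006]]))
f=w['frame']; cv2.imwrite('pics/w2.png',cv2.resize(cv2.cvtColor(f,cv2.COLOR_RGB2BGR),(800,600),interpolation=cv2.INTER_CUBIC))
```

```text
6.625 [ 0.44988206 -0.19598961  0.28204797] [-0.43427948  0.16787533  0.8190205   1.99532573 -0.14326508  1.03324868
 -0.9924943 ] 0.014309761217356276
[[282.23015269 154.73421986]
 [282.56339373  81.38025808]]
```

View pics/w2.png

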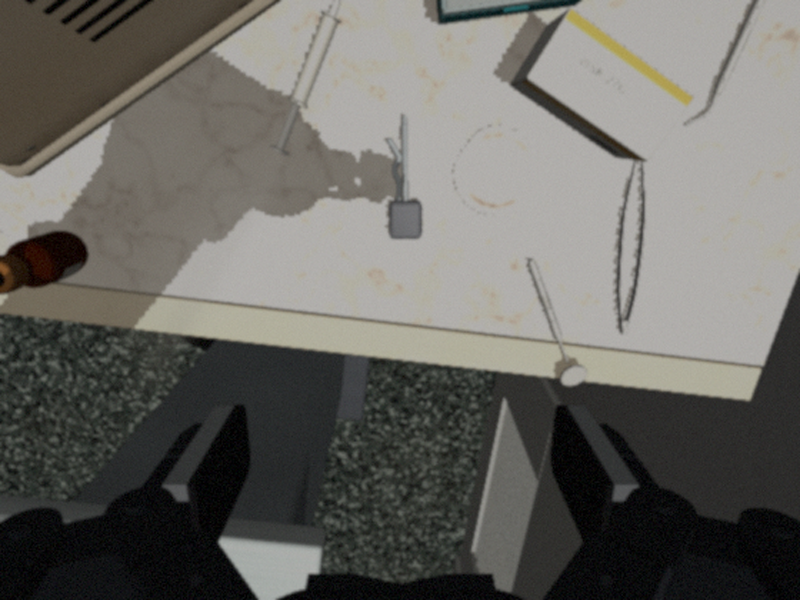

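The clip grip is at (405,218) in the 800-wide image, the leg tip is at (403,115), and the bow is on the left. This agrees with the top view, so I'll refine it with a mask.

Run:
```python
from h import *
w,o=pickle.load(open('pics/w2.pkl','rb')); im=w['frame']
roi=im[130:175,260:310].mean(2); m=((roi<125)&(roi>60)).astype(np.uint8)
m=cv2.morphologyEx(m,cv2.MORPH_OPEN,np.ones((7,7),np.uint8))
c=max(cv2.findContours(m,cv2.RETR_EXTERNAL,cv2.CHAIN_APPROX_NONE)[0],key=cv2.contourArea)+np.array([260,130])
r=cv2.minAreaRect(c); print(r); 
bx=cv2.boxPoints(r); P=cast(w,bx,.012); print(P.round(4)); print([np.linalg.norm(P[i]-P[i-1]).round(4) for i in range(4)])
G=cast(w,[r[0]],.011)[0]; print('grip',G)
# leg centre per row
g=im.mean(2)
for v in range(82,140,6):
  row=g[v,276:292]; k=np.where(row<150)[0]+276; print(v,k.tolist())
T=cast(w,[[282,80.5]],.006)[0]; print('tip',T,np.linalg.norm(T-G),np.degrees(np.arctan2(T[1]-G[1],T[0]-G[0])))
```

```text
((277.0, 148.0), (36.0, 34.0), 90.0)
[[ 0.4893 -0.171   0.012 ]
 [ 0.4937 -0.2056  0.012 ]
 [ 0.4567 -0.2107  0.012 ]
 [ 0.4522 -0.175   0.012 ]]
[np.float64(0.0373), np.float64(0.0349), np.float64(0.0373), np.float64(0.036)]
grip [ 0.47310969 -0.19055009  0.011     ]
82 [280, 281, 282]
88 [280, 281, 282]
94 [279, 280, 281, 282]
100 [280, 281, 282]
106 [276, 278, 279, 280, 281, 282, 283]
112 [276, 277, 278, 279, 280, 281, 282]
118 [276, 277, 278, 279, 280, 281, 282, 283]
124 [276, 277, 278, 279, 280, 281, 282, 283]
130 [276, 277, 278, 279, 280, 281, 282, 283, 285]
136 [276, 277, 278, 279, 280, 281, 282, 284, 285]
tip [ 0.53975315 -0.18733485  0.006     ] 0.0669080552673022 2.762111184977734
```

Run:
```python
from h import *
w,o=pickle.load(open('pics/w2.pkl','rb')); g=w['frame'].mean(2)
for v in (135,142,146,150,154,158,162,166,170): print(v,g[v,268:300].astype(int).tolist())
P=np.array([[389,199],[422,199],[389,238],[422,238]])/1.42857; print(cast(w,P,.010).round(4))
G=cast(w,[283.85,152.95],.010)[0]; T=cast(w,[281.3,80.5],.006)[0]
print(G,T,np.linalg.norm((T-G)[:2]),np.degrees(np.arctan2(*(T-G)[1::-1])))
print(o['orientation'], np.degrees(np.arctan2(*R.from_rotvec(o['orientation']).as_matrix()[1::-1,0])))
```

```text
135 [111, 114, 111, 115, 116, 117, 115, 113, 108, 96, 89, 87, 85, 94, 122, 151, 151, 145, 157, 171, 173, 172, 173, 172, 172, 173, 175, 175, 174, 173, 174, 173]
142 [171, 168, 162, 137, 105, 77, 75, 82, 86, 87, 86, 87, 87, 84, 85, 90, 90, 88, 91, 87, 90, 90, 90, 88, 88, 91, 128, 156, 170, 175, 172, 175]
146 [172, 170, 159, 129, 86, 73, 89, 102, 112, 112, 109, 114, 112, 115, 115, 116, 115, 115, 116, 116, 116, 117, 118, 115, 112, 98, 96, 127, 159, 174, 174, 174]
150 [173, 168, 143, 108, 83, 78, 89, 103, 108, 110, 109, 114, 112, 111, 114, 114, 115, 116, 117, 114, 114, 112, 116, 116, 108, 100, 101, 136, 161, 173, 173, 172]
154 [175, 173, 167, 148, 108, 86, 93, 103, 107, 111, 111, 112, 111, 110, 113, 113, 110, 115, 114, 114, 114, 116, 115, 112, 111, 98, 94, 127, 161, 171, 170, 174]
158 [168, 150, 134, 114, 89, 83, 94, 104, 110, 109, 111, 109, 109, 110, 110, 111, 111, 114, 113, 116, 114, 116, 114, 114, 110, 99, 96, 132, 162, 171, 175, 173]
162 [173, 174, 169, 144, 108, 91, 92, 99, 106, 106, 107, 108, 109, 107, 107, 110, 111, 112, 113, 113, 111, 111, 112, 110, 107, 95, 99, 134, 163, 172, 175, 174]
166 [174, 173, 173, 172, 163, 139, 116, 108, 106, 103, 104, 101, 101, 102, 106, 108, 110, 107, 106, 104, 103, 104, 102, 109, 115, 132, 158, 168, 172, 172, 173, 174]
170 [172, 174, 175, 173, 173, 174, 175, 174, 174, 172, 172, 173, 173, 174, 174, 172, 174, 172, 172, 173, 173, 174, 175, 174, 171, 176, 173, 175, 174, 173, 174, 174]
[[ 0.4813 -0.1846  0.01  ]
 [ 0.4843 -0.2084  0.01  ]
 [ 0.4528 -0.188   0.01  ]
 [ 0.4559 -0.2124  0.01  ]]
[ 0.46872164 -0.19834311  0.01      ] [ 0.53966561 -0.18663961  0.006     ] 0.0719028370065346 9.3676143139472
[3.13478597 0.19961676 0.00368479] 7.287157350073263
```

Run:
```python
from h import *
from bench import telemetry
o=telemetry.get_obs(); print(o['clock'],o['tcp_pos'])
print(move(o['tcp_pos'],o['orientation'],[.4663,-.1977,.055],down(np.radians(7.5))))
```

```text
6.625 [ 0.44988206 -0.19598961  0.28204797]
(array([0.0622, 0.0146, 0.9083]), array([ 0.0002, -0.0007, -0.0012]))
```

Call:
apply_moves --rows '[[[0.0622,0.0146,0.2],[0,0,0]],[[0.0622,0.0146,0.4],[0,0,0]],[[0.0622,0.0146,0.6],[0,0,0]],[[0.0622,0.0146,0.78],[0,0,0]],[[0.0622,0.0146,0.88],[0,0,0]],[[0.0622,0.0146,0.9083],[0,0,0]],[[0.0622,0.0146,0.9083],[0,0,0]]]' --jaw 0.1 --newtons 40

```text
clock: 7.5
tcp_pos: [0.4661, -0.1978, 0.0545]
orientation: [3.135, 0.199, 0.004]
contact_force: [-0.8, -0.4, -0.6]
grip_width: 0.0472
gripper_force: 0.0
```

Run:
```python
from h import *
from bench import telemetry,grab_frame
w=grab_frame('wrist');o=telemetry.get_obs(); print(o['clock'],o['tcp_pos'],abs(o['qvel']).max())
print(move(o['tcp_pos'],o['orientation'],[.4663,-.1977,.0265],down(np.radians(7.5))))
pickle.dump((w,o),open('pics/w3.pkl','wb')); print(proj(w,[[.468,-.198,.006],[.539,-.188,.006]]))
cv2.imwrite('pics/w3.png',cv2.cvtColor(w['frame'],cv2.COLOR_RGB2BGR))
```

```text
7.55 [ 0.46610437 -0.19800747  0.05474284] 0.00809332234445561
(array([ 0.0006, -0.0012,  0.113 ]), array([ 0.0002, -0.001 , -0.0013]))
[[279.71721533 259.84435876]
 [277.3536533  109.15930849]]
```

View pics/w3.png

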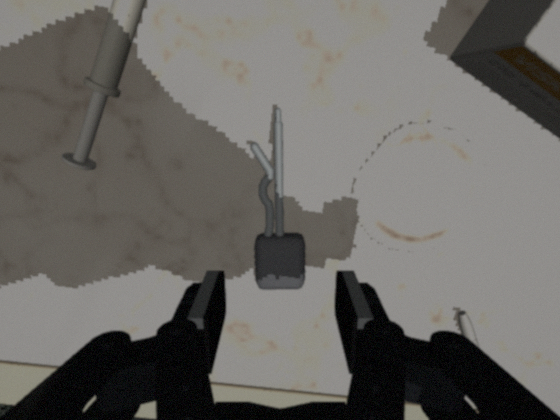

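The clip is centred between the fingers: grip at (280,260), leg tip at (278,108). I'll descend and grip.

Call:
apply_moves --rows '[[[0,0,0.06],[0,0,0]],[[0,0,0.1],[0,0,0]],[[0,0,0.113],[0,0,0]],[[0,0,0.113],[0,0,0]]]'

```text
clock: 8.05
tcp_pos: [0.4641, -0.1981, 0.0246]
orientation: [-3.135, -0.197, 0.001]
contact_force: [-0.9, -0.5, 0.3]
grip_width: 0.0468
gripper_force: 0.0
```

Call:
apply_moves --rows '[[[0,0,0],[0,0,0]],[[0,0,0],[0,0,0]],[[0,0,0],[0,0,0]],[[0,0,0],[0,0,0]]]' --jaw -1 --newtons 40

```text
clock: 8.55
tcp_pos: [0.4646, -0.1982, 0.0253]
orientation: [3.135, 0.197, 0.001]
contact_force: [-1.0, -0.3, 6.0]
grip_width: 0.0226
gripper_force: 40.9
```

Call:
apply_moves --rows '[[[0,0,-0.08],[0,0,0]],[[0,0,-0.3],[0,0,0]],[[0,0,-0.55],[0,0,0]],[[0,0,-0.8],[0,0,0]],[[0,0,-1.0],[0,0,0]]]'

```text
clock: 9.18
tcp_pos: [0.4643, -0.198, 0.277]
orientation: [-3.135, -0.197, -0.002]
contact_force: [0.4, -0.4, 0.1]
grip_width: 0.0229
gripper_force: 39.8
```

Run:
```python
from h import *
from bench import telemetry
o=telemetry.get_obs(); print(o['clock'],o['tcp_pos'],o['grip_width'],o['joints'])
for p in ([.45,.03,.43],): print(move(o['tcp_pos'],o['orientation'],p,down(YB)))
print(bw(-204,-8,67))
```

```text
9.175 [ 0.46428145 -0.19802892  0.27703908] 0.02286639466296913 [-0.4595116   0.22085241  0.87005341  1.97306235 -0.19689596  1.03250637
 -0.94494099]
(array([ 0.0583, -0.9121, -0.6118]), array([ 1.000e-04, -3.000e-04, -1.178e-01]))
[0.42875668 0.25963547 0.067     ]
```

Call:
apply_moves --rows '[[[0,0,-0.24],[0,0,0]],[[0,0,-0.48],[0,0,0]],[[0,-0.1,-0.62],[0,0,-0.03]],[[0.0,-0.3,-0.62],[0,0,-0.06]],[[0.0,-0.5,-0.62],[0,0,-0.09]],[[0.0,-0.7,-0.62],[0,0,-0.1178]],[[0.0,-0.9,-0.62],[0,0,-0.1178]],[[-0.05,-1.0,-0.62],[0,0,-0.1178]]]'

```text
clock: 10.18
tcp_pos: [0.4198, 0.0514, 0.4294]
orientation: [3.044, 0.777, -0.001]
contact_force: [0.0, -0.2, -0.7]
grip_width: 0.0229
gripper_force: 39.8
```

Run:
```python
from h import *
from bench import telemetry
o=telemetry.get_obs(); print(o['clock'],o['tcp_pos'],o['grip_width'],o['joints'])
for p in (bw(-204,-8,160),bw(-204,-8,430)): print(p,move(o['tcp_pos'],o['orientation'],p,down(YB)))
```

```text
10.175 [0.41976595 0.05136803 0.42943305] 0.022913767441053164 [-0.86158781 -0.14060759  0.53007548  1.88412959  0.07243748  1.38035363
 -1.42072665]
[0.42875668 0.25963547 0.16      ] (array([ 0.4317, -0.714 ,  1.0773]), array([0.    , 0.0003, 0.0013]))
[0.42875668 0.25963547 0.43      ] (array([ 0.4307, -0.714 , -0.0027]), array([0.    , 0.0003, 0.0013]))
```

Call:
apply_moves --rows '[[[0.1,-0.2,0],[0,0,0]],[[0.22,-0.4,0.0],[0,0,0]],[[0.34,-0.6,0.06],[0,0,0]],[[0.44,-0.714,0.24],[0,0,0]],[[0.45,-0.714,0.48],[0,0,0]],[[0.45,-0.714,0.72],[0,0,0]],[[0.45,-0.714,0.92],[0,0,0]],[[0.45,-0.714,1.0],[0,0,0]],[[0.45,-0.714,1.0],[0,0,0]],[[0.45,-0.714,1.0],[0,0,0]]]'

```text
clock: 11.42
tcp_pos: [0.4351, 0.2593, 0.1808]
orientation: [-3.045, -0.771, -0.002]
contact_force: [1.0, 0.0, -0.1]
grip_width: 0.0231
gripper_force: 39.8
```

Run:
```python
from h import *
from bench import telemetry,grab_frame
w=grab_frame('wrist');o=telemetry.get_obs(); print(o['clock'],o['tcp_pos'],abs(o['qvel']).max(),wb(o['tcp_pos']),w['origin'])
pickle.dump((w,o),open('pics/w4.pkl','wb'))
cv2.imwrite('pics/w4.png',cv2.resize(cv2.cvtColor(w['frame'],cv2.COLOR_RGB2BGR),(800,600),interpolation=cv2.INTER_CUBIC))
print(proj(w,[bw(-99,-8,77),bw(-127,52,48),bw(-127,-52,48)]))
```

```text
11.475 [0.43531375 0.25946282 0.18116097] 0.006745549441246436 [-198.31420529  -11.27057644  181.16096803] [0.50619943 0.29700882 0.29841769]
[[272.67060414  55.20325567]
 [181.71356223 106.03291446]
 [341.34804016 105.84286618]]
```

View pics/w4.png

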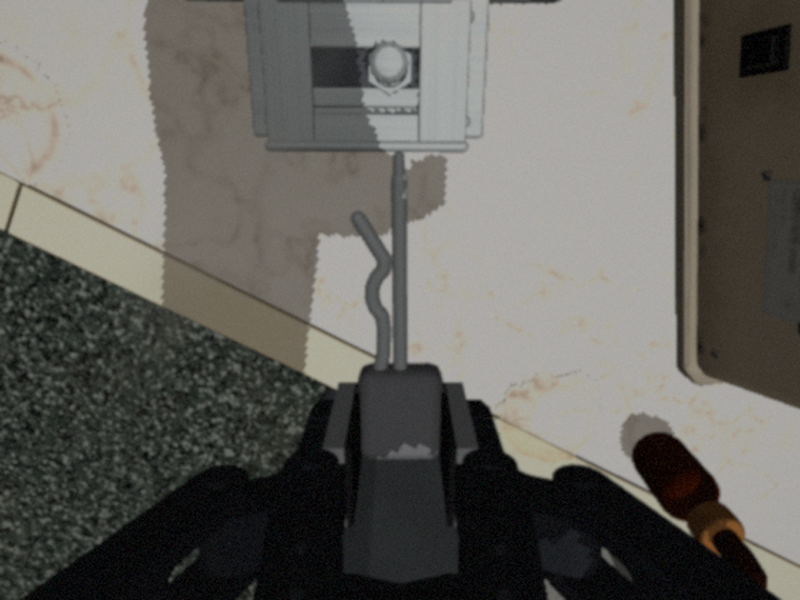

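The strap is flat and the stud stands through the slot, with its top at (390,63) in the 800-wide image. The clip is held straight, with the leg at column 399 and its tip at row 153. I'll measure the stud and the leg in the same camera.

Run:
```python
from h import *
w,o=pickle.load(open('pics/w4.pkl','rb')); g=w['frame'].mean(2)
k=1/1.42857
S=cast(w,np.array([[390,63]])*k,.077); print('stud',S,wb(S).round(1))
Q=cast(w,np.array([[267,146],[467,146]])*k,.059); print('strap',wb(Q).round(1),np.linalg.norm(Q[0]-Q[1]))
d=Q[0]-Q[1]; print('strap yaw',np.degrees(np.arctan2(d[1],d[0]))-90)
zl=o['tcp_pos'][2]-.0193
L=cast(w,np.array([[398.8,153],[400.5,360]])*k,zl); print('leg',wb(L).round(1)); d=L[0]-L[1]; print('leg yaw',np.degrees(np.arctan2(d[1],d[0])),np.linalg.norm(d))
r=R.from_rotvec(o['orientation']); print('tip in tool',r.inv().apply(L-o['tcp_pos']).round(4), 'tool yaw',np.degrees(np.arctan2(*r.as_matrix()[1::-1,0])), r.as_matrix()[:,2].round(4))
# subpixel checks
for v in (110,140,180,220,245): print(v,g[v,270:290].astype(int).tolist())
print(g[20:60:4,255:292].astype(int))
```

```text
stud [[0.52616996 0.31205469 0.077     ]] [[-93.4  -8.2  77. ]]
strap [[-124.3   45.8   59. ]
 [-124.4  -41.2   59. ]] 0.08693618981748738
strap yaw 28.334503353728408
leg [[-123.4  -11.7  161.9]
 [-179.5  -12.1  161.9]]
leg yaw 28.787412488908256 0.05619135120101005
tip in tool [[0.0749 0.0005 0.0195]
 [0.0187 0.0008 0.0193]] tool yaw 28.40807932700093 [ 0.0016  0.0015 -1.    ]
110 [108, 110, 111, 106, 97, 82, 75, 81, 88, 93, 90, 90, 107, 142, 162, 165, 166, 167, 162, 169]
140 [111, 110, 104, 89, 73, 74, 76, 86, 88, 92, 91, 88, 82, 78, 85, 98, 108, 112, 108, 109]
180 [87, 85, 82, 86, 80, 71, 76, 82, 85, 89, 90, 89, 86, 82, 109, 142, 167, 167, 169, 168]
220 [80, 90, 128, 148, 134, 100, 81, 77, 85, 89, 90, 87, 84, 82, 98, 138, 163, 168, 168, 168]
245 [86, 79, 92, 127, 138, 105, 78, 79, 86, 89, 87, 89, 87, 80, 98, 132, 161, 165, 162, 161]
[[157 156 155 158 159 155 159 160 160 159 158 161 158 161 161 159 161 162
  160 160 161 159 160 159 161 163 159 161 162 164 162 162 162 164 163 161
  162]
 [160 161 162 161 160 160 162 162 160 161 159 161 164 164 159 161 160 161
  164 162 162 160 161 
[... 599 characters left out ...]
 163 166 163 165 164 166 163 157 142 129 126 126 145 153 134 103  74  64
   59]
 [ 64  49  58  71  94 107 115 132 145 157 158 158 162 165 165 165 164 165
  166 167 167 169 166 166 165 163 152 135 126 122 124 134 132 101  67  54
   44]
 [ 60  60  82 117 118 104 104 109 126 141 149 152 155 155 156 158 161 160
  162 161 160 163 161 158 156 141 128 119 112 109 132 151 130 101  77  67
   57]
 [ 70  67  86 129 148 138 118 100 104 108 113 125 134 141 147 152 158 154
  158 153 153 148 140 129 122 117 108  94  91 121 149 154 132  99  77  73
   66]
 [ 69  75  87 124 151 159 159 153 124  93  85  90  95  92  97  97 102 108
  109 109 104 100 100 103  98  89  92 123 149 159 161 152 126  92  73  63
   52]]
```

Call:
apply_moves --rows '[[[0,-0.014,0.12],[0,0,0]],[[0,-0.014,0.26],[0,0,0]],[[0,-0.014,0.35],[0,0,0]],[[0,-0.014,0.3794],[0,0,0]],[[0,-0.014,0.3794],[0,0,0]],[[0.03,-0.014,0.3794],[0,0,0]],[[0.03,-0.014,0.3794],[0,0,0]],[[0.03,-0.014,0.3794],[0,0,0]]]'

```text
clock: 12.48
tcp_pos: [0.4398, 0.2658, 0.0855]
orientation: [-3.045, -0.771, -0.001]
contact_force: [-0.4, 0.1, -0.9]
grip_width: 0.023
gripper_force: 39.8
```

```bash
sed -i 's/C=np.array(\[.6044,.3637,0\])/C=np.array([.6044,.3637,0])+B.apply([.0061,.0023,0])/' h.py
python3 - <<'E'
from h import *
from bench import telemetry,grab_frame
w=grab_frame('wrist');o=telemetry.get_obs(); print(o['clock'],o['tcp_pos'],abs(o['qvel']).max(),wb(o['tcp_pos']),o['contact_force'],o['orientation'])
pickle.dump((w,o),open('pics/w5.pkl','wb'))
cv2.imwrite('pics/w5.png',cv2.resize(cv2.cvtColor(w['frame'],cv2.COLOR_RGB2BGR)[:240,140:460],(800,600),interpolation=cv2.INTER_CUBIC))
E
```

```text
12.525 [0.43958654 0.26573103 0.08535364] 0.004604154526761582 [-197.67433932  -10.08899402   85.35364015] [0.10613292 0.27276304 0.38470408] [-3.04526364e+00 -7.70998318e-01 -4.82111239e-04]
```

View pics/w5.png

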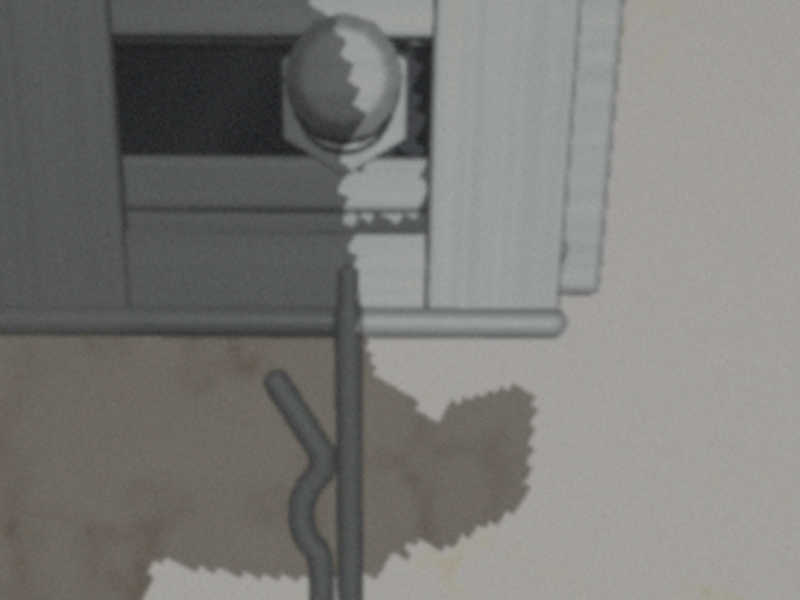

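The leg (column 347) and the stud (centre column 345) are aligned to about 0.2 mm. I'll raise the clip 0.9 mm and advance to the stud's face.

Call:
apply_moves --rows '[[[0.02,0.001,-0.0037],[0,0,0]],[[0.045,0.001,-0.0037],[0,0,0]],[[0.058,0.001,-0.0037],[0,0,0]],[[0.062,0.001,-0.0037],[0,0,0]],[[0.066,0.001,-0.0037],[0,0,0]],[[0.07,0.001,-0.0037],[0,0,0]],[[0.072,0.001,-0.0037],[0,0,0]],[[0.072,0.001,-0.0037],[0,0,0]]]'

```text
clock: 13.52
tcp_pos: [0.4555, 0.274, 0.086]
orientation: [-3.045, -0.771, 0.0]
contact_force: [-0.6, 0.6, 0.6]
grip_width: 0.0231
gripper_force: 39.8
```

Run:
```python
from h import *
from bench import telemetry,grab_frame
w=grab_frame('wrist');o=telemetry.get_obs(); print(o['clock'],o['tcp_pos'],wb(o['tcp_pos']),B.inv().apply(o['contact_force']),o['moment'])
pickle.dump((w,o),open('pics/w6.pkl','wb'))
cv2.imwrite('pics/w6.png',cv2.resize(cv2.cvtColor(w['frame'],cv2.COLOR_RGB2BGR)[:240,140:460],(800,600),interpolation=cv2.INTER_CUBIC))
```

```text
13.575 [0.45542261 0.27400598 0.08599689] [-179.80839734  -10.34195833   85.99688961] [-0.13467093 -1.03021651 -0.40719511] [-0.01185985 -0.00625489 -0.0010692 ]
```

The picture budget is used up, so from here I go by force.

Call:
apply_moves --rows '[[[0.003,0,0],[0,0,0]],[[0.006,0,0],[0,0,0]],[[0.009,0,0],[0,0,0]],[[0.012,0,0],[0,0,0]],[[0.012,0,0],[0,0,0]]]'

```text
clock: 14.2
tcp_pos: [0.4582, 0.2754, 0.086]
orientation: [-3.046, -0.771, -0.0]
contact_force: [-0.2, -0.1, 0.3]
grip_width: 0.023
gripper_force: 39.8
```

Run:
```python
from h import *
from bench import telemetry
o=telemetry.get_obs(); print(o['clock'],wb(o['tcp_pos']),B.inv().apply(o['contact_force']),o['moment'],o['grip_width'])
```

```text
14.2 [-176.69598046  -10.38515203   85.98370244] [-0.22495684  0.040222    0.31666403] [-0.01405435 -0.01468928 -0.00229894] 0.02303664254357724
```

Call:
apply_moves --rows '[[[0.006,0,0],[0,0,0]],[[0.012,0,0],[0,0,0]],[[0.018,0,0],[0,0,0]],[[0.024,0,0],[0,0,0]],[[0.03,0,0],[0,0,0]],[[0.036,0,0],[0,0,0]],[[0.036,0,0],[0,0,0]]]'

```text
clock: 15.08
tcp_pos: [0.4662, 0.2798, 0.086]
orientation: [-3.045, -0.771, -0.0]
contact_force: [1.1, 0.2, -0.3]
grip_width: 0.023
gripper_force: 39.8
```

Run:
```python
from h import *
from bench import telemetry
o=telemetry.get_obs(); print(o['clock'],wb(o['tcp_pos']),B.inv().apply(o['contact_force']),o['moment'],o['grip_width'])
```

```text
15.075 [-167.62733455  -10.3797982    86.00145845] [ 1.07055396 -0.30332552 -0.28610152] [-0.06232041  0.01447369  0.07882845] 0.023047135267315073
```

Call:
apply_moves --rows '[[[0.004,0,0],[0,0,0]],[[0.008,0,0],[0,0,0]],[[0.012,0,0],[0,0,0]],[[0.016,0,0],[0,0,0]],[[0.02,0,0],[0,0,0]],[[0.024,0,0],[0,0,0]],[[0.028,0,0],[0,0,0]],[[0.028,0,0],[0,0,0]]]'

```text
clock: 16.08
tcp_pos: [0.4723, 0.2831, 0.086]
orientation: [-3.045, -0.771, -0.0]
contact_force: [-0.9, 0.0, -0.8]
grip_width: 0.023
gripper_force: 39.8
```

```bash
cat > s.py <<'E'
from h import *
from bench import telemetry
o=telemetry.get_obs(); print(o['clock'],wb(o['tcp_pos']).round(2),B.inv().apply(o['contact_force']).round(2),o['moment'].round(3),o['grip_width'],o['gripper_force'])
E
python3 s.py
```

```text
16.075 [-160.67  -10.38   85.99] [-0.75  0.41 -0.79] [-0.057 -0.022  0.011] 0.023008371003317683 39.78927433490753
```

Call:
apply_moves --rows '[[[0.004,0,0],[0,0,0]],[[0.008,0,0],[0,0,0]],[[0.012,0,0],[0,0,0]],[[0.016,0,0],[0,0,0]],[[0.02,0,0],[0,0,0]],[[0.024,0,0],[0,0,0]],[[0.024,0,0],[0,0,0]]]'

```text
clock: 16.95
tcp_pos: [0.4771, 0.2862, 0.0859]
orientation: [-3.045, -0.772, 0.001]
contact_force: [-3.0, 0.9, -0.7]
grip_width: 0.0229
gripper_force: 39.8
```

```bash
python3 s.py
```

```text
16.95 [-154.91   -9.91   85.87] [-2.24  2.25 -0.73] [0.298 0.65  0.136] 0.02287422516284498 39.76161003112793
```

Call:
apply_moves --rows '[[[0.004,0,0],[0,0,0]],[[0.008,0,0],[0,0,0]],[[0.012,0,0],[0,0,0]],[[0.016,0,0],[0,0,0]],[[0.016,0,0],[0,0,0]]]'

```text
clock: 17.58
tcp_pos: [0.4799, 0.2885, 0.0857]
orientation: [-3.044, -0.773, 0.003]
contact_force: [-6.6, 2.7, -0.3]
grip_width: 0.0227
gripper_force: 39.9
```

```bash
python3 s.py
```

```text
17.575 [-151.35   -9.22   85.75] [-4.49  5.49 -0.27] [0.583 1.22  0.204] 0.022741111669687817 39.85042333602905
```

Call:
apply_moves --rows '[[[0.004,-0.001,0],[0,0,0]],[[0.008,-0.002,0],[0,0,0]],[[0.012,-0.002,0],[0,0,0]],[[0.012,-0.002,0],[0,0,0]]]'

```text
clock: 18.08
tcp_pos: [0.4838, 0.2912, 0.0863]
orientation: [-3.043, -0.772, -0.003]
contact_force: [-3.0, 4.9, -0.9]
grip_width: 0.0229
gripper_force: 39.8
```

```bash
python3 s.py
```

```text
18.075 [-146.64   -8.7    86.35] [-0.33  5.71 -0.93] [0.991 0.665 0.29 ] 0.022866161649238433 39.830222725868225
```

Call:
apply_moves --rows '[[[0.004,0,0],[0,0,0]],[[0.008,0,0],[0,0,0]],[[0.012,0,0],[0,0,0]],[[0.016,0,0],[0,0,0]],[[0.016,0,0],[0,0,0]]]'

```text
clock: 18.7
tcp_pos: [0.488, 0.2935, 0.0866]
orientation: [-3.043, -0.772, -0.005]
contact_force: [-1.4, 6.1, 0.2]
grip_width: 0.0232
gripper_force: 39.8
```

```bash
python3 s.py
```

```text
18.7 [-141.88   -8.66   86.6 ] [1.65 6.   0.16] [1.149 0.199 0.285] 0.02317712330540015 39.81043338775635
```

Call:
apply_moves --rows '[[[0.003,0,0],[0,0,0]],[[0.006,0,0],[0,0,0]],[[0.009,0,0],[0,0,0]],[[0.012,0,0],[0,0,0]],[[0.012,0,0],[0,0,0]]]'

```text
clock: 19.32
tcp_pos: [0.4915, 0.2948, 0.0869]
orientation: [-3.043, -0.771, -0.008]
contact_force: [2.1, 5.7, -0.6]
grip_width: 0.023
gripper_force: 39.9
```

```bash
python3 s.py
```

```text
19.325 [-138.22   -9.25   86.95] [ 4.53  3.99 -0.57] [ 1.201 -0.21   0.197] 0.022991589980413233 39.86460506916046
```

Call:
apply_moves --rows '[[[0.002,0,0],[0,0,0]],[[0.004,0,0],[0,0,0]],[[0.004,0,0],[0,0,0]]]'

```text
clock: 19.7
tcp_pos: [0.4916, 0.2948, 0.0866]
orientation: [-3.044, -0.771, -0.005]
contact_force: [0.3, 5.4, 0.7]
grip_width: 0.0225
gripper_force: 39.9
```

```bash
python3 s.py
```

```text
19.7 [-138.12   -9.27   86.64] [2.83 4.61 0.69] [ 1.143 -0.072  0.145] 0.022473937127887755 39.896249771118164
```

Call:
apply_moves --rows '[[[0.002,0,0],[0,0,0]],[[0.004,0,0],[0,0,0]],[[0.004,0,0],[0,0,0]]]'

```text
clock: 20.08
tcp_pos: [0.4918, 0.2948, 0.0863]
orientation: [-3.044, -0.771, -0.002]
contact_force: [-0.6, 5.3, 0.4]
grip_width: 0.0231
gripper_force: 40.0
```

```bash
python3 s.py
python3 - <<'E'
from h import *
from bench import grab_frame
w=grab_frame('wrist'); pickle.dump(w,open('pics/w7.pkl','wb')); g=w['frame'].mean(2)
print(g[60:200:6,266:296].astype(int))
E
```

```text
20.075 [-137.94   -9.36   86.34] [2.02 4.92 0.39] [1.121 0.13  0.173] 0.0231448762950456 39.955934286117554
[[ 98 100 101  97 101 100 103  99 101 100 101  99 101 119 144 163 168 169
  172 168 167 167 169 169 169 170 167 170 169 168]
 [ 86  90  85  86  87  84  83  84  89  87  86  89  90  83  88  86  94 117
  137 149 151 152 150 153 153 151 149 151 150 152]
 [ 97  99 101  99 100  99 102  98 100 102 102 101 106 129 155 166 168 166
  167 172 167 169 169 169 170 165 168 169 170 169]
 [100 102 101 102  99  99 101  99  99 100 101  98  98  97 103 111 135 157
  167 168 169 167 167 165 167 169 168 166 166 166]
 [101 100 102 100  99 101 101 100  98 100  98  99  99  99 103 114 128 150
  159 166 169 167 168 167 168 169 171 170 167 169]
 [103 102 100 102 102 102 104 102 101 100  99 105 102 101 102 104 117 144
  161 165 168 167 170 170 169 170 170 169 170 167]
 [100 104 102  99 100 101 104  99 101 101  99 100 101 111 128 153 160 166
  168 167 168 169 169 169 170 169 168 167 167 170]
 [100 101 104 102 104 103 102 101 104 101 101 101 102  99 106 108 116 145
  165 168 170 170 166 170 168 170 169 168 1
[... 1308 characters left out ...]
 90  92  88  87  81  72
   79  87  90  89  89  90  87  89  89  92  88  87]
 [ 90  95  91  91  92  91  91  82  74  77  80  85  86  88  90  87  78  78
   81  91  92  89  94  90  95  91  93  90  91  93]
 [ 76  70  75  78  77  71  66  59  65  70  79  89  91  91  86  84  79  72
   70  71  67  70  76  75  78  77  79  79  85  85]
 [ 75  61  56  59  62  64  75  67  67  72  81  84  85  89  87  84  79  74
   83  90  88  78  67  61  60  54  49  56  63  79]
 [ 76  75  70  58  60  59  63  69  72  77  77  78  81  84  84  82  79  79
   73  70  67  67  61  62  58  63  75  74  66  57]
 [ 77  81  82  82  82  84  87  87  92  92  93  95  96  95  93  94  93  91
   89  91  87  88  86  83  84  80  79  77  69  63]]
```

Call:
apply_moves --rows '[[[0.002,-0.002,0],[0,0,0]],[[0.004,-0.004,0],[0,0,0]],[[0.004,-0.005,0],[0,0,0]],[[0.004,-0.005,0],[0,0,0]]]'

```text
clock: 20.62
tcp_pos: [0.4917, 0.2954, 0.086]
orientation: [3.045, 0.771, 0.0]
contact_force: [-0.4, 3.8, 0.2]
grip_width: 0.0226
gripper_force: 39.9
```

```bash
python3 s.py
python3 - <<'E'
from h import *
from bench import grab_frame
w=grab_frame('wrist'); pickle.dump(w,open('pics/w8.pkl','wb')); g=w['frame'].mean(2)
print(proj(w,[bw(-99,-10.5,77),bw(-62,-10.5,67)]).round(1))
for v in range(96,116): print(v,g[v,270:290].astype(int))
E
```

```text
20.625 [-137.74   -8.77   85.98] [1.46 3.56 0.16] [0.837 0.204 0.156] 0.022614494078210538 39.887468218803406
[[282.9 213.2]
 [282.8 105.4]]
96 [103 100 102 103 101 103 103 100 104 101 111 131 153 166 172 170 168 169
 169 170]
97 [102  99 101 104 101 101 100  98 103 104 115 146 164 167 168 169 170 171
 170 168]
98 [102 101  98 103 101 103 102 102 104 112 132 154 164 170 167 166 170 168
 170 169]
99 [104 102 100 102 103  99 101 102 108 129 152 165 168 168 168 170 169 170
 170 169]
100 [102 103 104 102 101 100 101 100 113 141 162 168 169 172 169 169 171 168
 168 169]
101 [100 103 102 102 104 103 102 104 113 138 161 165 168 171 170 169 170 171
 168 170]
102 [103 100 100 102 101 100 101 104 108 126 141 154 160 165 172 169 168 169
 168 168]
103 [103 103 100 103 100 104 105 101 103 107 112 124 143 158 168 169 171 170
 169 171]
104 [104 101 103 100  99 100 102  97  99 101 101 108 121 145 164 171 172 170
 169 170]
105 [102  99 100 103 101  97  96  91  94  91  98 103 116 147 165 169 167 169
 170 169]
106 [100 101  98  98 100  92  88  86  87  86  90 104 129 153 166 169 165 168
 171 166]
107 [ 99 101 100 101  93  87  82  84  88  86  85 103 136 162 168 170 169 167
 170 167]
108 [103 100  98  97  90  78  78  82  91  92  87  93 127 155 168 167 169 171
 169 167]
109 [101 101 101  97  87  76  81  86  90  94  89  85 110 144 164 168 167 168
 168 171]
110 [100 101  99  98  83  76  81  85  93  93  88  84  95 125 151 163 169 168
 170 168]
111 [ 98  98  96  95  85  77  77  86  92  94  85  80  80 103 126 151 165 167
 166 167]
112 [ 94  97  95  92  80  74  80  86  94  90  85  76  80  91 113 144 160 165
 165 163]
113 [ 93  95  94  88  82  72  79  85  94  88  88  80  76  91 121 146 157 159
 159 159]
114 [ 88  88  89  87  79  75  78  86  91  91  90  80  77 100 131 150 155 154
 155 158]
115 [ 85  87  85  82  75  75  79  87  88  91  88  80  83 107 138 149 151 151
 153 152]
```

Call:
apply_moves --rows '[[[0.002,-0.003,0],[0,0,0]],[[0.004,-0.006,0],[0,0,0]],[[0.004,-0.006,0],[0,0,0]]]'

```text
clock: 21.05
tcp_pos: [0.4916, 0.2961, 0.0857]
orientation: [3.045, 0.769, -0.002]
contact_force: [-1.1, -0.7, 0.8]
grip_width: 0.0225
gripper_force: 39.9
```

```bash
python3 s.py
```

```text
21.05 [-137.45   -8.12   85.72] [-1.32 -0.08  0.84] [-0.259  0.26   0.019] 0.02247037858268409 39.88026559352875
```

The forces are near zero and the tip is where it should be when seated, so I'll release.

Call:
apply_moves --rows '[[[0,0,0],[0,0,0]],[[0,0,0],[0,0,0]],[[0,0,0],[0,0,0]]]' --jaw 0.2

```text
clock: 21.42
tcp_pos: [0.4919, 0.2973, 0.0861]
orientation: [-3.045, -0.771, -0.001]
contact_force: [0.3, -0.3, 0.0]
grip_width: 0.0513
gripper_force: 0.0
```

Call:
apply_moves --rows '[[[0,0,-0.04],[0,0,0]],[[0,0,-0.12],[0,0,0]],[[0,0,-0.25],[0,0,0]],[[-0.05,0,-0.38],[0,0,0]],[[-0.1,0,-0.4],[0,0,0]],[[-0.1,0,-0.4],[0,0,0]]]'

```text
clock: 22.18
tcp_pos: [0.469, 0.2851, 0.1862]
orientation: [-3.045, -0.771, 0.0]
contact_force: [0.7, 0.4, 0.0]
grip_width: 0.0512
gripper_force: 0.0
```

```bash
python3 s.py
python3 - <<'E'
from h import *
from bench import grab_frame
w=grab_frame('wrist'); pickle.dump(w,open('pics/w9.pkl','wb')); save(w,'pics/w9.png'); g=w['frame'].mean(2)
pts=dict(stud=(-99,-10.5,77),tip=(-62,-10.5,67),grip=(-135,-10.5,73),gf=(-121,-10.5,73),gb=(-149,-10.5,73),gl=(-135,1.5,73),gr=(-135,-22.5,73),s1=(-130.5,43,59),s2=(-130.5,-43,59))
for n,p in pts.items(): print(n,proj(w,bw(*p)).round(1)[0])
u,v=proj(w,bw(-135,-10.5,73)).round().astype(int)[0]
print('col',g[v-30:v+30:2,u].astype(int)); print('row',g[v,u-32:u+32:2].astype(int))
u,v=proj(w,bw(-62,-10.5,69)).round().astype(int)[0]; print(u,v); print(g[v-10:v+12,u-8:u+9].astype(int))
E
```

```text
22.175 [-162.65   -7.07  186.24] [0.77 0.03 0.01] [0.027 0.023 0.045] 0.051216964895404095 0.0
stud [284.7 120.9]
tip [284.7  55.3]
grip [284.4 178.4]
gf [284.5 156.6]
gb [284.3 199.5]
gl [265.6 178.5]
gr [303.2 178.4]
s1 [204.4 167.2]
s2 [332.7 167.1]
col [ 68  70  73  53  42  54  53  55  54  52  52  54  53  52  54  56  55  57
  55  55  49  59  92  89 103 152 157 157 158 156]
row [156 157 157 155 155 135  56  51  55  53  53  55  55  58  54  57  56  57
  53  56  54  51  52  47 116 154 153 157 159 155 156 157]
285 55
[[154 158 153 156 157 155 155 153 155 156 153 154 155 156 158 151 153]
 [159 156 155 153 155 156 155 153 154 155 154 153 156 153 155 156 154]
 [156 156 156 156 160 157 153 153 156 156 155 156 154 152 156 155 155]
 [157 154 155 155 154 154 157 156 153 155 156 154 153 157 155 155 156]
 [153 154 155 155 155 155 155 155 155 155 157 154 153 155 154 156 154]
 [157 155 156 153 156 156 154 155 155 155 155 157 154 155 153 155 155]
 [155 156 153 155 157 156 152 153 154 156 156 153 155 156 154 153 153]
 [155 153 155 157 154 156 154 156 155 156 155 157 154 155 153 154 156]
 [156 156 
[... 284 characters left out ...]
135 119 125 132 125 118 135 151 157 156 158 154 157 155 155]
 [153 149 131 116 127 136 132 126 138 153 155 156 155 153 156 154 155]
 [154 149 127 112 123 134 132 125 135 154 154 155 155 154 156 156 155]
 [151 143 119 111 123 133 131 122 136 150 155 154 153 154 154 152 155]
 [141 129 104 104 121 137 132 124 132 147 149 151 151 151 150 151 148]
 [128 105  89 101 124 137 130 122 128 141 142 144 143 145 143 142 143]
 [111  87  82 103 124 133 133 118 122 134 136 137 136 139 137 136 136]
 [ 92  73  73  99 125 133 129 116 121 126 131 126 128 129 132 128 131]
 [ 82  74  77 100 122 131 125 116 112 121 123 124 122 123 118 121 124]
 [ 82  72  84 103 121 133 127 113 104 103 109 112 108 102  98  97 105]]
```

```bash
python3 -c "
from bench import job
print(job.hand_in())"
```

```text
the job is handed in; nothing more can be done
None
```

The lid is secured and the job handed in at about 22 s: the hasp is down flat over the stud, and the clip's leg is through the hole with the bow snapped on and let go. The final check was by camera measurement and force readings, since the picture views were used up, and hand-in returned no verdict.

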